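# Tip the spare balls into the bearing's compartment

### The job

Pick up the small scoop by its upright grip and tip its two loose steel balls into the compartment of the sorting tray that has the ball bearing as its sample part, without touching the balls with the fingers. Then stand the empty scoop upright on the worktop and let go of it.

Things in the scene. Friction and masses are not known exactly. Their poses are not given: they have to be found in the camera images.
- scoop: Black scoop, 140 g, behind the control box. Origin: underside, below the grip; +x to its open mouth, +z up. Grip: upright bar 28 (x) by 12 (y) mm, top at z 96; pinch across y at z 75. Open chute ahead of it, 34 mm wide inside, walls 22 mm; floor climbs at 15 deg from the back (x 18, z 9 mm) to the pouring lip (x 93, z 29). Foot x -18 to 68. Tipping nose-down 35-45 deg empties it.
- ball_1: One of two loose plain steel balls, 14 mm in diameter, 11 g, lying side by side at the back of the scoop's chute at the start. Origin at its centre; its axes turn as it rolls. Balls roll off the scoop's lip when it is tipped nose-down by more than 15 degrees.
- ball_2: The second steel ball, the same as the first. Surroundings to mind: a machine over 0.3 m tall stands beyond x = 0.62 m for y above 0, behind the tray and between it and the scoop, so carry in front of it and tip sideways or towards the robot rather than away; control box (88 mm high) and vice (53 mm) lie on the way.
- bearing: Bearing, 26 mm wide, 8 high, flat, fixed at the centre of one compartment of a fixed grey tray left of the vice; origin: its underside, on the tray's floor (4 mm up); x, y along the tray's walls. Tray 152 mm square, 34 high: 2 x 2 square cells, 70 mm inside, 74 between centres, walls 4 mm, their tops 30 above the floor. Others hold, fixed: black collar, pointed collet 28 high, block 20x50x25.

How it is judged:
By the outcome, as a careful person would: the job done as asked, in the order asked, and still so for the second after the job is handed in, with the robot touching nothing.
It also fails if it takes over 64 s, if anything falls off the work surface, if the arm or the gripper's body presses on something with over 40 N, if the wrist force passes 120 N, or if a joint passes its speed limit or range.

### The arm

A 6-joint arm with a two-finger parallel gripper is mounted at the origin on a cart in front of the work surface, level with it; the furniture and walls round the work are solid. World frame = base frame: x ahead of the robot, y to its left, z up, the work surface at z = 0. Lengths are in mm, angles in rad, forces in N, time in s.
With the tool pointing down it reaches from about 350 to 875 mm from the base axis. Payload 4.2 kg.
Tool frame: the origin (TCP) lies at the very end of the fingers, on their centre line; the grasp point (between the pads) lies 19 mm behind it; z points along the fingers, y is the line along which they close (so a half turn about z gives the same grasp; the last joint's range is limited). The gripper opens to 85 mm and grips with 20 to 120 N. Pads are 22 mm wide; open, the fingers measure 114 mm over their backs; the gripper's body (76 mm by 85 mm) begins 54 mm behind the grasp point. The pads swing forward as they close: fully open they stand 13 mm farther back than shut.
Start: joints at [1.421, 0.385, 0.008, 0, -1.194, -0.259], TCP at [248.409, 573.491, 231.312] pointing down, gripper open.
Joint ranges: [-3.14, 3.14], [-1.21, 2.06], [-1.07, 1.41], [-3.16, 2.05], [-2.99, -0.16], [-3.1, 3.1]. Speed limits (rad/s): [2.79, 2.79, 3.14, 3.14, 3.14, 3.14].

### API

Orientations are given as a unit quaternion [x, y, z, w].
In Python, from bench import arm gives the robot as it stands. The module is installed in compiled form; this text tells all that it offers.
- The arm moves only by the tool drive_tool, never from a script. Its argument "targets" is a list of rows, each a list of 5 numbers: the closure, from -1 (fully open) to 1 (shut), then the shift along the tool's x, y, z in mm, then the turn about the tool's z in degrees. In form: [[grip, tx, ty, tz, roll], ...]. A call has 1 to 12 rows; each row is the pose to reach, as a shift and turn from the pose commanded when the call began, along the tool's axes at that moment; what a row does not reach only later rows make up. A row lasts 1/10 s, in which the tool goes at most 50 mm and 8.59 degrees, less where a joint would pass 70% of its speed; a pose out of reach is approached as far as the arm can. A call with a gripper value outside its range is refused whole. The fingers move at their own pace and stop on an object; the grip force is fixed at half the most. Time passes only in rows, so rows that repeat a pose let the fingers close. It gives the time, the measured TCP pose, the force, the opening and the grip force at its end, in the units of the state.
- arm.read_state(): the state, without advancing time (a new reading comes with each control period).
- arm.get_image(name): name is "scene" or "top" or "wrist"; returns the picture (384x512x3 uint8, blue, green, red); there is no depth.
- arm.camera_params(name): a dict with "fov_y" (degrees; the focal length in pixels is half the picture's height over the tangent of half this angle, whatever the lens; pixels are square), "cx", "cy" (the principal point, pixels), "rvec" (rotation vector, rad) and "tvec" (3), from world to camera coordinates, as OpenCV has them; the wrist camera has in their place "tool_from_camera" (4x4, takes a point from camera to tool coordinates, whose origin is the TCP and whose axes are the flange's). Camera axes: x right, y down, z forward; pixel columns grow to the right and rows downward; lengths in mm; the calibration is good to about 2 mm. A picture is of the moment at which its call begins: read the wrist's pose just before it. camera_params takes no time and is no camera call.
- arm.job_done(): hands the job in; it is judged then, once.
The state is a dict: "clock": time; "joints": joint angles; "joint_vel": joint speeds; "joint_efforts": joint torques, N m; "position": TCP position; "ee_rot": TCP orientation; "contact_force": force on the tool from outside, world axes, zero at the start; "wrist_torque": the same for the moment, N m; "gripper_width": finger opening in mm; "grasp_force": force on a finger pad.
Only numpy, scipy, OpenCV 4.12 (cv2) and the standard library are available. Lean on these libraries where they do the work, as an engineer would, in place of code of your own. Each camera call takes 0.05 s, during which the arm holds its last target. There are 200 camera calls.

## Working session

There is one attempt and no reset: what is moved stays moved. The work goes in short steps, Python scripts to look and compute and a tool call to move; the robot and the scene stay as the last step left them, time stands still between calls to the robot, and variables do not carry over. Pictures are saved under pics/ and viewed, at most 10 in all, crops included, and the job is handed in when it is done.

Besides the shell and the picture viewer there is one more tool, called after ">>>" in YAML: its name, and indented under it one key for each argument. drive_tool: Moves the arm, as the interface text tells. Its arguments: {"type":"object","properties":{"targets":{"type":"array","items":{"type":"array","items":{"type":"number"}}}},"required":["targets"]}

```bash
mkdir -p pics; cat > h.py <<'E'
import numpy as np,cv2
from scipy.spatial.transform import Rotation as R
from bench import arm
def cam(n,st=None):
    p=arm.camera_params(n); f=192/np.tan(np.radians(p["fov_y"])/2)
    if n=="wrist":
        T=np.array(p["tool_from_camera"]); Rt=R.from_quat(st["ee_rot"]).as_matrix()
        Rc=Rt@T[:3,:3]; c=Rt@T[:3,3]+np.array(st["position"])
    else:
        Rw=cv2.Rodrigues(np.array(p["rvec"],float))[0]; Rc=Rw.T; c=-Rw.T@np.array(p["tvec"],float).ravel()
    return f,p["cx"],p["cy"],Rc,c
def px2w(C,u,v,z):
    f,cx,cy,Rc,c=C; d=Rc@np.array([(u-cx)/f,(v-cy)/f,1]); return c+d*(z-c[2])/d[2]
def w2px(C,P):
    f,cx,cy,Rc,c=C; q=Rc.T@(np.array(P,float)-c); return np.array([cx+f*q[0]/q[2],cy+f*q[1]/q[2]])
E
python3 - <<'E'
from h import *
s=arm.read_state();print(s)
a=arm.get_image("top");b=arm.get_image("scene")
cv2.imwrite("pics/top.png",a);cv2.imwrite("pics/scene.png",b)
cv2.imwrite("pics/top2.png",cv2.resize(a,(800,600),interpolation=2));cv2.imwrite("pics/scene2.png",cv2.resize(b,(800,600),interpolation=2))
for n in("top","scene"):print(arm.camera_params(n), cam(n)[4])
print(arm.camera_params("wrist"))
E
```

```text
{'clock': 0.0, 'joints': array([ 1.42059011e+00,  3.85578472e-01,  6.62943928e-03, -5.02534483e-04,
       -1.19400811e+00, -2.58597998e-01]), 'joint_vel': array([ 1.00449174e-03, -1.24949066e-03,  2.46030445e-03, -7.02104468e-05,
       -7.75703470e-04, -1.81835696e-04]), 'joint_efforts': array([-3.10170662e-04, -3.92297244e+01,  1.88399220e+01,  4.18604851e+00,
       -4.63473931e-03,  7.07618412e-06]), 'position': array([248.19576314, 572.969142  , 230.20924957]), 'ee_rot': array([ 9.79163101e-01, -2.03072401e-01, -1.74673359e-04,  1.09146969e-03]), 'contact_force': array([ 0.2273525 ,  0.78577031, -0.01266932]), 'wrist_torque': array([ 0.03280596, -0.02287829, -0.00959404]), 'grasp_force': 0.0, 'gripper_width': 85.70390736108224}
{'fov_y': 47.51795382833943, 'cx': 262.6625146867098, 'cy': 191.76559649449928, 'rvec': array([ 2.17658756, -2.14102178,  0.11676765]), 'tvec': array([  98.8600061 ,  593.60612673, 1010.67881938])} [ 472.00354756  100.36598989 1072.73134084]
{'fov_y': 46.262612154674926, 'cx': 250.9343580222209, 'cy': 192.97093574311185, 'rvec': array([ 0.67283239, -2.70687456,  1.02346846]), 'tvec': array([542.11214947, 179.62756136, 953.45183192])} [247.06194869 692.23906205 833.6591112 ]
{'fov_y': 59.53448957384627, 'cx': 257.17477298477763, 'cy': 190.60422051943866, 'tool_from_camera': array([[-1.16420345e-03, -9.59671535e-01, -2.81121308e-01,
         7.24231899e+01],
       [ 9.99999246e-01, -1.22717954e-03,  4.79746803e-05,
         1.39595364e+00],
       [-3.91026253e-04, -2.81121040e-01,  9.59672240e-01,
        -1.41911650e+02],
       [ 0.00000000e+00,  0.00000000e+00,  0.00000000e+00,
         1.00000000e+00]])}
```

View pics/top2.png

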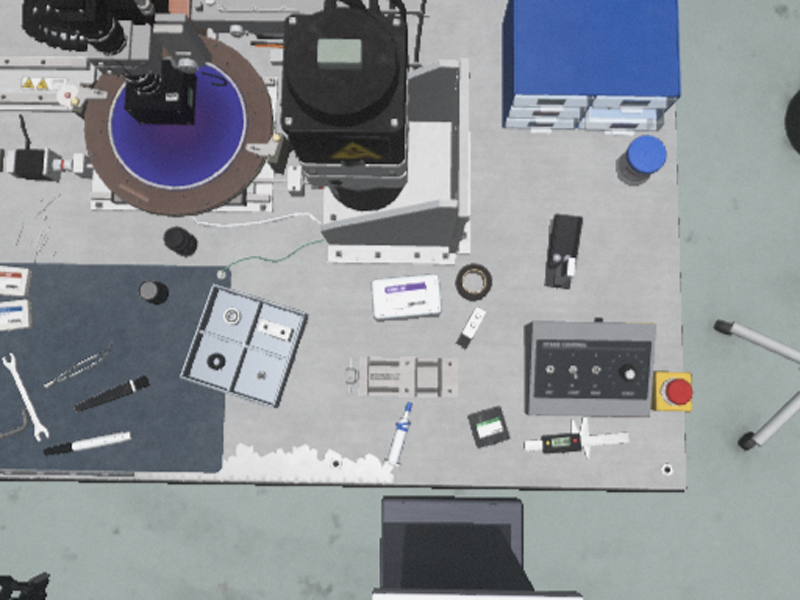

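View pics/scene2.png

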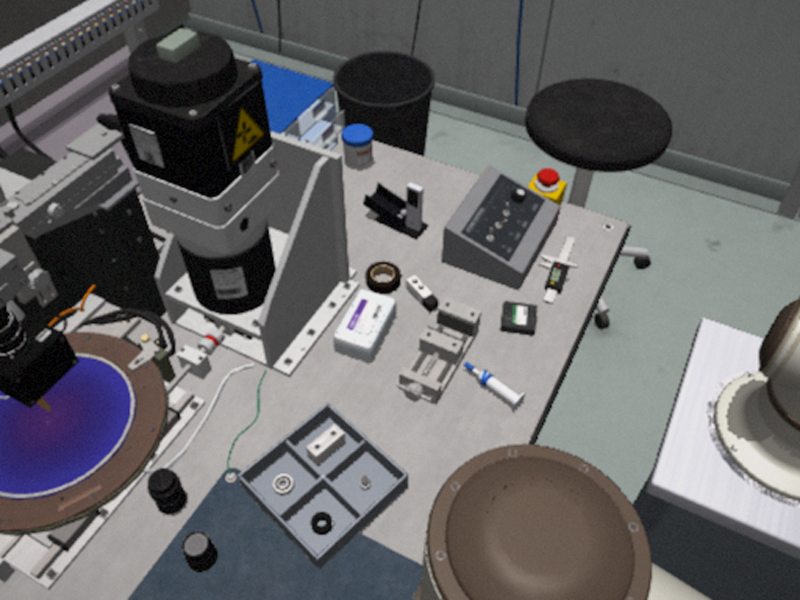

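The scoop is at (563,250) in the top view, mouth pointing away from the robot. The bearing cell is the tray's far-left one, at (232,316). Next I'll look at the scoop and tray close up.

```bash
python3 - <<'E'
from h import *
a=cv2.imread("pics/top.png");b=cv2.imread("pics/scene.png")
k=dict(interpolation=cv2.INTER_CUBIC)
A=cv2.resize(a[125:200,335:385],(400,600),**k)   # x8
B=cv2.resize(b[100:160,225:275],(400,480),**k)   # x8
o=np.zeros((600,800,3),np.uint8);o[:,:400]=A;o[:480,400:]=B
cv2.imwrite("pics/c1.png",o)
cv2.imwrite("pics/c2.png",cv2.resize(a[130:280,0:200],(800,600),**k)) # x4
E
```

```text
(no output)
```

View pics/c1.png

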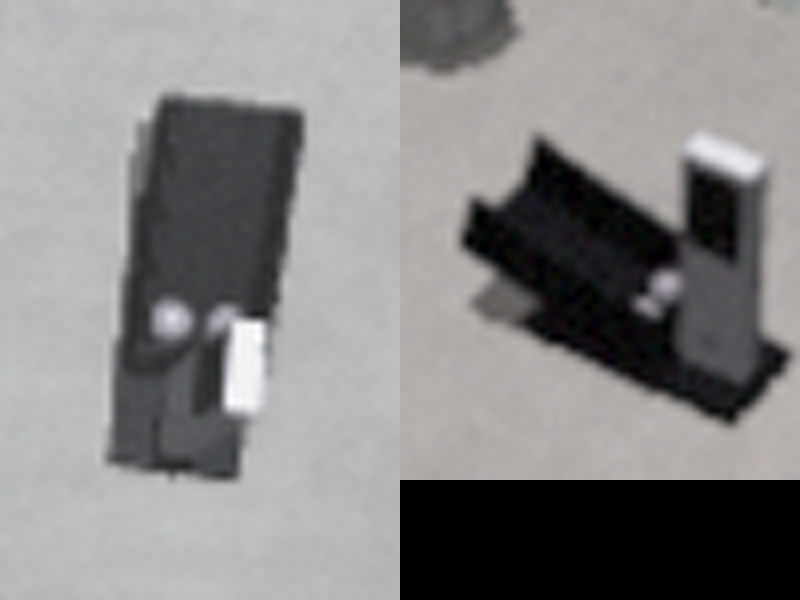

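View pics/c2.png

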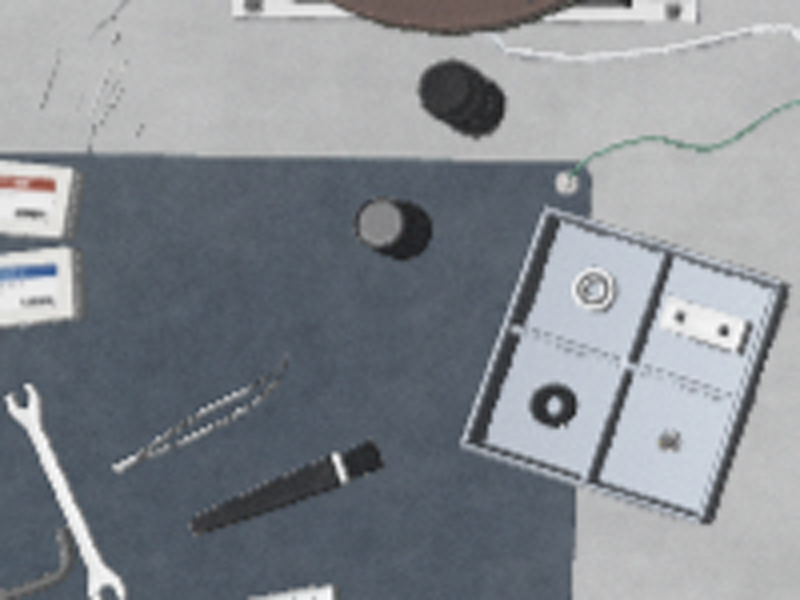

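```bash
python3 - <<'E'
from h import *
T=cam("top");S=cam("scene")
t=lambda u,v,z:px2w(T,335+u/8,125+v/8,z).round(1)
c=lambda u,v,z:px2w(T,u/4,130+v/4,z).round(1)
print("grip top",t(245,367,96),"scene",px2w(S,265.6,119.4,96).round(1))
a=t(228,320,96);b=t(262,320,96);d=t(226,412,96);e=t(262,414,96);print(a,b,d,e)
p,q=t(108,463,3),t(240,478,3);m,n=t(165,97,50),t(302,110,50);print("tail",p,q,(p+q)/2,"mouth",m,n,(m+n)/2)
v=(m+n)/2-(p+q)/2;print("yaw",np.degrees(np.arctan2(v[1],v[0])))
P=[c(*x,34) for x in((548,208),(788,285),(712,520),(464,443))];print("tray",P,np.mean(P,0))
for i in range(4):
  w=P[(i+1)%4]-P[i];print(np.linalg.norm(w),np.degrees(np.arctan2(w[1],w[0])))
print("bearing",c(594,289,10),"scene",px2w(S,283/1.5625,483/1.5625,10))
print("cap base",c(408,230,0),"2nd",c(478,105,0))
print("cap top",[ (z,c(381,222,z),px2w(S,202/1.5625,540/1.5625,z).round(1)) for z in(30,40,50)])
E
```

```text
grip top [ 636.1 -124.1   96. ] scene [ 635.8 -122.3   96. ]
[ 649.6 -119.4   96. ] [ 649.7 -129.1   96. ] [ 623.2 -118.6   96. ] [ 622.8 -128.8   96. ]
tail [ 621.1 -102.9    3. ] [ 617.1 -143.6    3. ] [ 619.1  -123.25    3.  ] mouth [ 725.2 -111.6   50. ] [ 721.9 -152.5   50. ] [ 723.55 -132.05   50.  ]
yaw -4.81584429586632
tray [array([610.7, 411.6,  34. ]), array([566.6, 265.4,  34. ]), array([426.8, 305.5,  34. ]), array([469.4, 454.4,  34. ])] [518.375 359.225  34.   ]
152.70641767784358 -106.78549510707923
145.43744359689498 163.99507884899293
154.87404559835062 74.03427743757496
147.63986588994186 -16.851646038839892
bearing [564.4 388.   10. ] scene [565.456457   387.44638349  10.        ]
cap base [600.1 508.2   0. ] 2nd [679.6 468.9   0. ]
cap top [(30, array([601.1, 513.4,  30. ]), array([601.1, 500.1,  30. ])), (40, array([599.9, 509.4,  40. ]), array([596.7, 502.5,  40. ])), (50, array([598.7, 505.5,  50. ]), array([592.3, 504.9,  50. ]))]
```

```bash
cat >> h.py <<'E'
def mv(p0,yaw0,p1,yaw1):
    y=np.radians(yaw0); d=np.array(p1,float)-p0
    print("t",np.round([d[0]*np.cos(y)+d[1]*np.sin(y), d[0]*np.sin(y)-d[1]*np.cos(y), -d[2]],1),"roll",round(-(yaw1-yaw0),1))
def yaw(s): 
    m=R.from_quat(s["ee_rot"]).as_matrix(); return np.degrees(np.arctan2(m[1,0],m[0,0])), m[:,2]
E
python3 -c "
from h import *
mv([248.4,573.5,231.3],-23.43,[500,-120,210],-5)
mv([500,-120,210],-5,[630,-123,200],-5)"
```

```text
t [506.6 536.3  21.3] roll -18.4
t [129.8  -8.3  10. ] roll 0
```

>>> drive_tool:
  targets:
    - [-1,253,268,11,-9]
    - [-1,253,268,11,-9]
    - [-1,253,268,11,-9]
    - [-1,253,268,11,-9]
    - [-1,253,268,11,-9]
    - [-1,253,268,11,-9]
    - [-1,253,268,11,-9]
    - [-1,253,268,11,-9]
    - [-1,507,536,21,-18.4]
    - [-1,507,536,21,-18.4]
    - [-1,507,536,21,-18.4]
    - [-1,507,536,21,-18.4]

```text
clock: 1.3
position: [440.3, 44.3, 215.1]
ee_rot: [0.999, -0.043, 0.0, -0.0]
contact_force: [0.7, 1.1, 0.3]
gripper_width: 85.5
grasp_force: 0.0
```

```bash
python3 -c "
from h import *
s=arm.read_state();print(s['position'],yaw(s),s['joints'])
mv(s['position'],yaw(s)[0],[500,-120,210],-5);mv(s['position'],yaw(s)[0],[630,-123,200],-5)"
```

```text
[440.27558037  44.25906634 215.07184692] (np.float64(-4.979724347588019), array([ 1.97036640e-04,  2.49504846e-04, -9.99999949e-01])) [ 4.69577114e-01  8.36306177e-02 -4.39509761e-01 -1.53949770e-04
 -1.04736734e+00  1.01438358e+00]
t [ 73.8 158.5   5.1] roll 0.0
t [203.5 150.2  15.1] roll 0.0
```

>>> drive_tool:
  targets:
    - [-1,70,150,5,0]
    - [-1,70,150,5,0]
    - [-1,70,150,5,0]
    - [-1,200,150,15,0]
    - [-1,200,150,15,0]
    - [-1,200,150,15,0]
    - [-1,200,150,15,0]
    - [-1,200,150,15,0]
    - [-1,200,150,15,0]
    - [-1,200,150,15,0]

```text
clock: 2.3
position: [625.4, -120.5, 200.9]
ee_rot: [0.999, -0.044, 0.0, -0.0]
contact_force: [0.4, -0.7, 0.1]
gripper_width: 85.2
grasp_force: 0.0
```

```bash
python3 - <<'E'
from h import *
s=arm.read_state();print(s['clock'],s['position'],yaw(s))
w=arm.get_image("wrist");cv2.imwrite("pics/w1.png",w)
C=cam("wrist",s);np.save("w1.npy",np.r_[s['position'],s['ee_rot']])
print([w2px(C,p).round() for p in((636.3,-123.5,96),(636.3,-123.5,0))])
E
```

```text
2.3 [ 625.43326587 -120.47940507  200.86184681] (np.float64(-4.991645965655461), array([ 5.22531771e-04,  9.76986800e-05, -9.99999859e-01]))
[array([258., 176.]), array([258., 154.])]
```

View pics/w1.png

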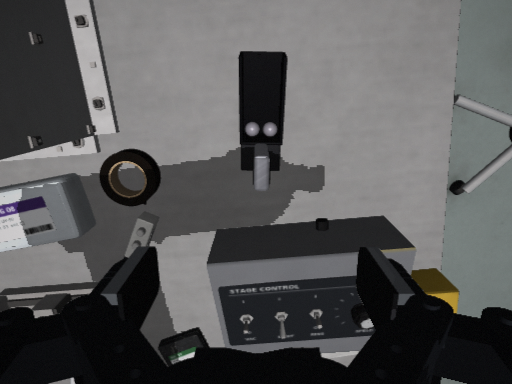

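Two balls lie side by side at (252,129) and (270,129), and the grip top is centred near (261,171). That fits the estimate to about 2 mm, so I'll grasp.

```bash
python3 -c "
from h import *
s=arm.read_state();print(s['position'])
mv(s['position'],yaw(s)[0],[636.3,-124.7,57],-5.7)"
```

```text
[ 625.56551969 -120.48014817  201.03979366]
t [ 11.1   3.3 144. ] roll 0.7
```

>>> drive_tool:
  targets:
    - [-1,11,3.3,30,0.7]
    - [-1,11,3.3,65,0.7]
    - [-1,11,3.3,100,0.7]
    - [-1,11,3.3,130,0.7]
    - [-1,11,3.3,144,0.7]
    - [-1,11,3.3,144,0.7]
    - [-0.5,11,3.3,144,0.7]
    - [0,11,3.3,144,0.7]
    - [0.4,11,3.3,144,0.7]
    - [1,11,3.3,144,0.7]
    - [1,11,3.3,144,0.7]
    - [1,11,3.3,144,0.7]

```text
clock: 3.55
position: [637.3, -125.1, 56.7]
ee_rot: [0.999, -0.05, 0.0, 0.0]
contact_force: [-1.4, 0.7, 2.3]
gripper_width: 11.4
grasp_force: 58.6
```

>>> drive_tool:
  targets:
    - [1,0,0,0,0]
    - [1,0,0,0,0]
    - [1,0,0,0,0]
    - [1,0,0,-4,0]
    - [1,0,0,-10,0]
    - [1,0,0,-20,0]
    - [1,0,0,-20,0]
    - [1,0,0,-20,0]

```text
clock: 4.35
position: [637.1, -125.0, 76.5]
ee_rot: [0.999, -0.05, 0.0, -0.0]
contact_force: [0.1, -0.1, -2.0]
gripper_width: 11.0
grasp_force: 58.5
```

```bash
python3 - <<'E'
from h import *
s=arm.read_state();print(s['clock'],s['position'],yaw(s),s['contact_force'],s['gripper_width'],s['grasp_force'])
w=arm.get_image("wrist");b=arm.get_image("scene")
o=np.zeros((384,800,3),np.uint8);o[:,:400]=w[:,56:456]
o[:,400:]=cv2.resize(b[90:186,210:310],(400,384),interpolation=2)
cv2.imwrite("pics/w2.png",o)
E
```

```text
4.35 [ 637.12248694 -125.02371673   76.45677872] (np.float64(-5.730702896550555), array([ 7.22267305e-04,  2.43588004e-04, -9.99999709e-01])) [ 0.09876607 -0.11846723 -1.95645034] 11.003706988958083 58.500205278396606
```

View pics/w2.png

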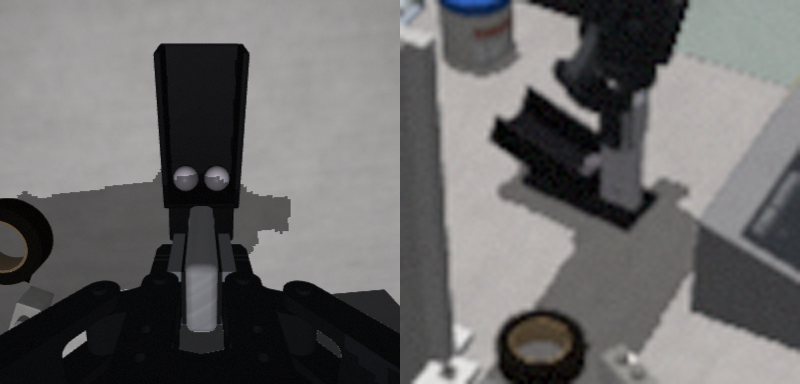

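Both balls sit at the back of the chute, at (186,178) and (216,178) in the left half, and the scoop is firmly held. I'll lift it and carry it gently.

>>> drive_tool:
  targets:
    - [1,0,0,-5,0]
    - [1,0,0,-15,0]
    - [1,0,0,-30,0]
    - [1,0,0,-50,0]
    - [1,0,0,-70,0]
    - [1,0,0,-88,0]
    - [1,0,0,-100,0]
    - [1,0,0,-108,0]
    - [1,0,0,-112,0]
    - [1,0,0,-114,0]
    - [1,0,0,-114,0]

```text
clock: 5.55
position: [636.7, -125.0, 189.6]
ee_rot: [0.999, -0.05, -0.001, -0.0]
contact_force: [0.0, -0.3, -1.9]
gripper_width: 11.2
grasp_force: 58.5
```

```bash
python3 -c "
from h import *
s=arm.read_state();print(s['position'],yaw(s)[0],s['joints'])
mv(s['position'],yaw(s)[0],[480,-60,190],-48)
mv([480,-60,190],-48,[480,180,190],-90)
mv([480,180,190],-90,[520,390,190],-90)
mv([520,390,190],-90,[556,545,190],-90)"
```

```text
[ 636.73593807 -125.03071741  189.57466125] -5.727571911057941 [ 5.48448345e-02  4.54787289e-01  1.18604295e-02 -1.97334658e-04
 -1.12888691e+00  1.41607098e+00]
t [-162.4  -49.1   -0.4] roll 42.3
t [-178.4 -160.6   -0. ] roll 42
t [-210.  -40.   -0.] roll 0
t [-155.  -36.   -0.] roll 0
```

>>> drive_tool:
  targets:
    - [1,-6,-2,0,1.5]
    - [1,-17,-5,0,4.5]
    - [1,-35,-10,0,9]
    - [1,-58,-17,0,15]
    - [1,-81,-24,0,21]
    - [1,-104,-32,0,27]
    - [1,-128,-39,0,33]
    - [1,-145,-44,0,38]
    - [1,-156,-47,0,41]
    - [1,-162,-49,0,42.3]
    - [1,-162,-49,0,42.3]

```text
clock: 6.65
position: [479.6, -60.0, 189.7]
ee_rot: [0.914, -0.407, -0.001, 0.0]
contact_force: [0.2, -1.1, -2.9]
gripper_width: 11.3
grasp_force: 58.5
```

>>> drive_tool:
  targets:
    - [1,-6,-6,0,1.5]
    - [1,-19,-17,0,4.5]
    - [1,-38,-34,0,9]
    - [1,-64,-57,0,15]
    - [1,-89,-80,0,21]
    - [1,-115,-103,0,27]
    - [1,-140,-126,0,33]
    - [1,-159,-143,0,38]
    - [1,-172,-155,0,41]
    - [1,-178,-161,0,42]
    - [1,-178,-161,0,42]

```text
clock: 7.75
position: [481.7, 181.0, 189.5]
ee_rot: [0.708, -0.707, -0.0, 0.0]
contact_force: [0.2, -0.2, -2.1]
gripper_width: 11.6
grasp_force: 58.6
```

>>> drive_tool:
  targets:
    - [1,-7,-1,0,0]
    - [1,-22,-4,0,0]
    - [1,-45,-8,0,0]
    - [1,-75,-14,0,0]
    - [1,-105,-20,0,0]
    - [1,-135,-26,0,0]
    - [1,-165,-31,0,0]
    - [1,-188,-36,0,0]
    - [1,-203,-39,0,0]
    - [1,-210,-40,0,0]
    - [1,-210,-40,0,0]

```text
clock: 8.85
position: [521.3, 391.3, 189.4]
ee_rot: [0.707, -0.707, 0.0, 0.0]
contact_force: [-0.3, -0.1, -1.6]
gripper_width: 11.6
grasp_force: 58.6
```

```bash
python3 - <<'E'
from h import *
s=arm.read_state();print(s['clock'],s['position'],yaw(s),s['gripper_width'],s['joints'])
w=arm.get_image("wrist");C=cam("wrist",s)
cv2.imwrite("pics/w3.png",w)
p,y=s['position'],yaw(s)[0]
mv(p,y,[554,545,190],-90)
E
```

```text
8.85 [521.30536078 391.33659705 189.37647624] (np.float64(-89.95227523190702), array([-3.12986375e-04, -3.16500335e-04, -9.99999901e-01])) 11.581623698416072 [ 8.91593111e-01  4.59519427e-01  1.91114928e-02 -4.94153439e-05
 -1.13083126e+00 -8.90739150e-01]
t [-153.6  -32.8   -0.6] roll 0.0
```

View pics/w3.png

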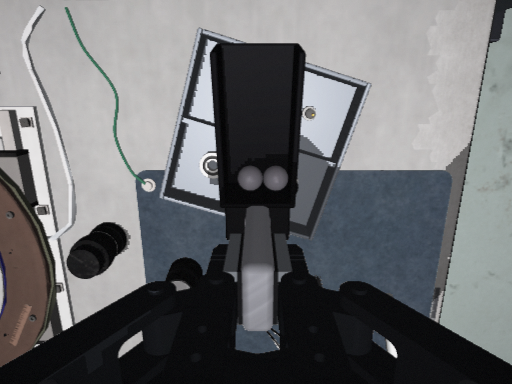

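The balls are still at the back, at (249,178) and (275,178). The tray's left wall runs from (163,197) to about (311,236), the bearing is at (211,165) and the cap at (185,270). I'll refine the wall position from this.

```bash
python3 - <<'E'
from h import *
s=arm.read_state();C=cam("wrist",s)
print(px2w(C,163,197,34),px2w(C,311,236,34),px2w(C,201,30,34),px2w(C,369,84,34),px2w(C,211,165,10))
for z in (30,50):print(z,px2w(C,185,262,z),px2w(C,203,272,z))
E
```

```text
[608.94487088 410.24861518  34.        ] [469.79348776 449.6832528   34.        ] [566.8683536  268.55857699  34.        ] [426.90280396 310.40468602  34.        ] [566.54266872 385.08341362  10.        ]
30 [593.58577355 479.46259124  30.        ] [576.14448191 490.67038587  30.        ]
50 [588.80376385 468.70129675  50.        ] [572.51928399 479.16572278  50.        ]
```

>>> drive_tool:
  targets:
    - [1,-5,-1,0,0]
    - [1,-16,-3,0,0]
    - [1,-33,-7,0,0]
    - [1,-55,-12,0,0]
    - [1,-77,-17,0,0]
    - [1,-99,-22,0,0]
    - [1,-121,-26,0,0]
    - [1,-138,-30,0,0]
    - [1,-149,-32,0,0]
    - [1,-154,-33,0,0]
    - [1,-154,-33,0,0]

```text
clock: 10.0
position: [554.4, 544.3, 189.6]
ee_rot: [-0.707, 0.707, -0.0, -0.0]
contact_force: [0.1, 0.3, -1.5]
gripper_width: 11.2
grasp_force: 58.5
```

>>> drive_tool:
  targets:
    - [1,0,0,5,0]
    - [1,0,0,15,0]
    - [1,0,0,30,0]
    - [1,0,0,48,0]
    - [1,0,0,66,0]
    - [1,0,0,84,0]
    - [1,0,0,98,0]
    - [1,0,0,107,0]
    - [1,0,0,111,0]
    - [1,0,0,112,0]
    - [1,0,0,112,0]

```text
clock: 11.1
position: [554.8, 544.1, 78.9]
ee_rot: [-0.707, 0.707, 0.0, 0.001]
contact_force: [0.3, 0.4, -2.0]
gripper_width: 11.2
grasp_force: 58.6
```

>>> drive_tool:
  targets:
    - [1,4,0,0,0]
    - [1,10,0,0,0]
    - [1,16,0,0,0]
    - [1,22,0,0,0]
    - [1,28,0,0,0]
    - [1,33,0,0,0]
    - [1,37,0,0,0]
    - [1,39,0,0,0]
    - [1,40,0,0,0]
    - [1,40,0,0,0]

```text
clock: 12.1
position: [554.6, 505.1, 78.6]
ee_rot: [-0.707, 0.707, 0.0, 0.001]
contact_force: [-0.8, 3.6, -1.9]
gripper_width: 11.2
grasp_force: 58.6
```

>>> drive_tool:
  targets:
    - [1,1,0,0,0]
    - [1,2,0,0,0]
    - [1,3,0,0,0]
    - [1,4,0,0,0]
    - [1,5,0,0,0]
    - [1,5,0,0,0]

```text
clock: 12.7
position: [555.1, 503.0, 79.8]
ee_rot: [0.707, -0.707, -0.001, -0.005]
contact_force: [-1.0, 8.5, -0.7]
gripper_width: 11.5
grasp_force: 58.8
```

```bash
python3 - <<'E'
from h import *
s=arm.read_state();print(s['clock'],s['position'],yaw(s)[0],s['contact_force'],s['wrist_torque'],s['gripper_width'])
w=arm.get_image("wrist");b=arm.get_image("scene")
o=np.zeros((384,800,3),np.uint8);o[:,:400]=w[:,56:456]
o[:,400:]=cv2.resize(b[240:384,80:230],(400,384),interpolation=2)
cv2.imwrite("pics/w4.png",o)
E
```

```text
12.7 [555.12080742 502.98616025  79.81452442] -89.97170027592543 [-0.95415173  8.50318728 -0.73342023] [ 2.90362132  0.33725739 -0.22906327] 11.463857738047887
```

View pics/w4.png

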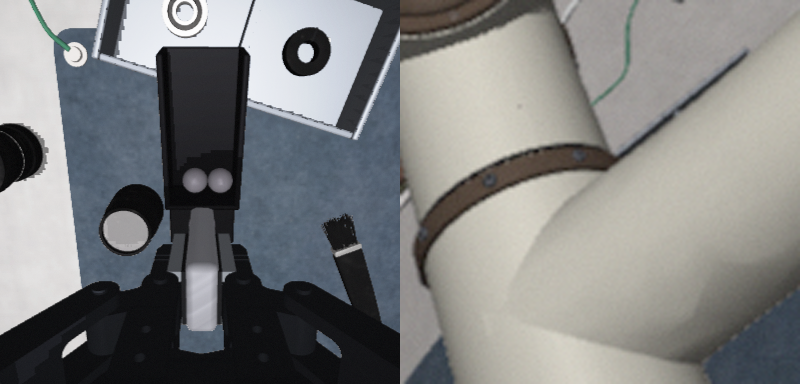

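Contact is at y≈505 with 8.5 N. The lip is over the bearing cell, but its right edge (245,60) lies close to the divider. I'll back off, yaw 4° away from the divider and push again.

>>> drive_tool:
  targets:
    - [1,-4,0,0,0]
    - [1,-9,0,0,0]
    - [1,-10,-1,0,-2]
    - [1,-10,-2,0,-4]
    - [1,-7,-2,0,-4]
    - [1,-3,-2,0,-4]
    - [1,0,-2,0,-4]
    - [1,0,-2,0,-4]

```text
clock: 13.6
position: [556.8, 501.4, 79.0]
ee_rot: [0.731, -0.682, -0.001, -0.003]
contact_force: [-1.0, 6.5, -3.1]
gripper_width: 11.6
grasp_force: 58.5
```

>>> drive_tool:
  targets:
    - [1,1,0,0,0]
    - [1,2,0,0,0]
    - [1,3,0,0,0]
    - [1,4,0,0,0]
    - [1,5,0,0,0]
    - [1,6,0,0,0]
    - [1,6,0,0,0]

```text
clock: 14.3
position: [558.0, 497.2, 80.3]
ee_rot: [0.731, -0.682, -0.001, -0.006]
contact_force: [-0.2, 7.4, -0.9]
gripper_width: 11.2
grasp_force: 58.7
```

```bash
python3 - <<'E'
from h import *
s=arm.read_state();print(s['clock'],s['position'],yaw(s),s['contact_force'],s['wrist_torque'],s['gripper_width'])
E
```

```text
14.3 [558.02615111 497.19923183  80.27272104] (np.float64(-86.01534502154074), array([ 0.00586203,  0.01021025, -0.99993069])) [-0.24326382  7.40899686 -0.87224836] [ 2.96166772  0.01012397 -0.08721243] 11.246437009580964
```

>>> drive_tool:
  targets:
    - [1,2,0,-1,0]
    - [1,4,0,-2,0]
    - [1,7,0,-4,0]
    - [1,10,0,-6,0]
    - [1,13,0,-8,0]
    - [1,16,0,-10,0]
    - [1,19,0,-12,0]
    - [1,22,0,-13,0]
    - [1,25,0,-15,0]
    - [1,28,0,-16,0]
    - [1,31,0,-18,0]

```text
clock: 15.4
position: [559.9, 464.3, 96.4]
ee_rot: [0.731, -0.682, -0.001, -0.003]
contact_force: [1.1, 3.6, -3.9]
gripper_width: 11.5
grasp_force: 58.6
```

```bash
python3 - <<'E'
from h import *
s=arm.read_state();print(s['clock'],s['position'],yaw(s),s['contact_force'],s['wrist_torque'],s['gripper_width'])
w=arm.get_image("wrist");cv2.imwrite("pics/w5.png",w)
m=((w.min(2)>120)&(np.arange(384)[:,None]<260)).astype(np.uint8)
n,_,st,c=cv2.connectedComponentsWithStats(m);print([(a[4],b.round()) for a,b in zip(st[1:],c[1:]) if 40<a[4]<3000])
E
```

```text
15.4 [559.85631518 464.33046506  96.44909903] (np.float64(-86.04912332662971), array([ 0.00348436,  0.00628656, -0.99997417])) [ 1.06659323  3.64824217 -3.91777147] [ 1.60818513 -0.45400646 -0.11458158] 11.499294832889944
[(np.int32(412), array([258.,  83.])), (np.int32(317), array([158., 111.])), (np.int32(164), array([360., 124.])), (np.int32(187), array([201., 129.])), (np.int32(193), array([374., 194.])), (np.int32(116), array([191., 257.])), (np.int32(149), array([257., 257.]))]
```

View pics/w5.png

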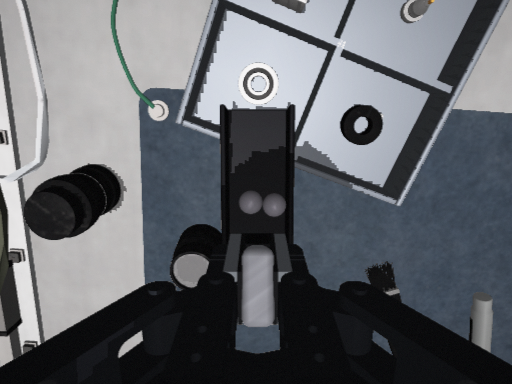

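```bash
cat >> h.py <<'E'
def scoop(s,th,P):  # scoop point (x,y,z) -> world, tilted th deg about pinch axis
    m=R.from_quat(s["ee_rot"]).as_matrix(); c=np.array(s["position"])-19*m[:,2]
    t=np.radians(th); x,y,z=P[0],P[1],P[2]-75
    X=x*np.cos(t)+z*np.sin(t); Z=-x*np.sin(t)+z*np.cos(t)
    return c+m[:,0]*X-m[:,1]*y*1.0-m[:,2]*Z
E
python3 - <<'E'
from h import *
s=arm.read_state();C=cam("wrist",s)
for th in range(0,45,5):
    print(th,"lip",w2px(C,scoop(s,th,(93,0,29))).round(),"walltop",w2px(C,scoop(s,th,(93,19,51))).round(),"ball",w2px(C,scoop(s,th,(26,0,18.5))).round(),"lipw",scoop(s,th,(93,0,29)).round(),"foot",scoop(s,th,(68,0,0)).round(),"notch",scoop(s,th,(68,0,20)).round())
E
```

```text
0 lip [257.  48.] walltop [210.  41.] ball [258. 181.] lipw [566. 371.  69.] foot [565. 396.  40.] notch [565. 396.  60.]
5 lip [257.  60.] walltop [213.  50.] ball [258. 189.] lipw [566. 376.  61.] foot [564. 403.  35.] notch [564. 401.  55.]
10 lip [257.  71.] walltop [216.  60.] ball [258. 197.] lipw [566. 381.  54.] foot [564. 410.  30.] notch [564. 407.  49.]
15 lip [257.  83.] walltop [218.  70.] ball [258. 205.] lipw [565. 386.  47.] foot [563. 418.  25.] notch [564. 413.  45.]
20 lip [257.  95.] walltop [220.  80.] ball [258. 213.] lipw [565. 393.  40.] foot [563. 426.  22.] notch [563. 419.  41.]
25 lip [257. 107.] walltop [221.  90.] ball [258. 222.] lipw [565. 399.  34.] foot [562. 434.  19.] notch [563. 426.  37.]
30 lip [257. 119.] walltop [223. 101.] ball [258. 231.] lipw [564. 407.  29.] foot [562. 443.  17.] notch [562. 433.  34.]
35 lip [257. 131.] walltop [224. 112.] ball [258. 239.] lipw [564. 415.  24.] foot [561. 452.  15.] notch [562. 440.  32.]
40 lip [257. 143.] walltop [225. 123.] ball [258. 248.] lipw [563. 423.  21.] foot [560. 460.  15.] notch [561. 447.  30.]
```

Tilt is about 27°; the balls at (250,202) and (274,205) have started to roll. The lip sits over the bearing cell. I'll tilt further.

>>> drive_tool:
  targets:
    - [1,2,0,-1,0]
    - [1,5,0,-2,0]
    - [1,8,0,-3,0]
    - [1,11,0,-4,0]
    - [1,14,0,-4,0]
    - [1,16,0,-4,0]
    - [1,16,0,-4,0]
    - [1,16,0,-4,0]
    - [1,16,0,-4,0]
    - [1,16,0,-4,0]

```text
clock: 16.45
position: [561.1, 448.9, 101.3]
ee_rot: [0.731, -0.682, -0.001, -0.004]
contact_force: [0.0, 6.0, -1.4]
gripper_width: 11.3
grasp_force: 58.6
```

```bash
python3 - <<'E'
from h import *
s=arm.read_state();print(s['clock'],s['position'],s['contact_force'])
w=arm.get_image("wrist");cv2.imwrite("pics/w6.png",w)
t=arm.get_image("top");cv2.imwrite("pics/t6.png",t)
o=np.zeros((600,800,3),np.uint8);o[:384,:512]=w
o[384:,:432]=cv2.resize(t[175:265,100:280],(432,216),interpolation=2)
o[:480,512:]=cv2.resize(w[60:260,200:320],(288,480),interpolation=2)
cv2.imwrite("pics/o6.png",o)
m=((w.min(2)>90)&(np.arange(384)[:,None]<260)).astype(np.uint8)
n,_,st,c=cv2.connectedComponentsWithStats(m);print([(int(a[4]),b.round()) for a,b in zip(st[1:],c[1:]) if 40<a[4]<3000 and 200<b[0]<310])
E
```

```text
16.45 [561.06402061 448.86706815 101.26224424] [ 0.01199076  6.03352058 -1.37919713]
[(396, array([258., 108.])), (343, array([258., 254.]))]
```

>>> drive_tool:
  targets:
    - [1,-2,0,-4,0]
    - [1,-4,0,-10,0]
    - [1,-6,0,-18,0]
    - [1,-10,0,-24,0]
    - [1,-14,0,-26,0]
    - [1,-16,0,-26,0]
    - [1,-16,0,-26,0]

```text
clock: 17.25
position: [558.7, 461.8, 125.8]
ee_rot: [0.731, -0.682, 0.0, 0.001]
contact_force: [0.0, -0.7, -1.7]
gripper_width: 11.2
grasp_force: 59.1
```

```bash
python3 - <<'E'
from h import *
s=arm.read_state();print(s['clock'],s['position'],s['contact_force'])
w=arm.get_image("wrist");cv2.imwrite("pics/w7.png",w)
t=arm.get_image("top");cv2.imwrite("pics/t7.png",t)
o=np.zeros((600,800,3),np.uint8)
o[:400]=cv2.resize(w[0:220,80:520],(800,400),interpolation=2)
o[400:,:400]=cv2.resize(t[175:275,100:300],(400,200),interpolation=2)
cv2.imwrite("pics/o7.png",o)
C=cam("wrist",s)
for th in (25,30,35,40,45):print(th,w2px(C,scoop(s,th,(93,0,29))).round(),w2px(C,scoop(s,th,(93,19,51))).round())
E
```

```text
17.25 [558.69982744 461.81547535 125.76418204] [ 0.04725562 -0.74656051 -1.74756775]
25 [257. 107.] [221.  90.]
30 [257. 119.] [223. 101.]
35 [257. 131.] [224. 112.]
40 [257. 143.] [225. 123.]
45 [257. 155.] [226. 134.]
```

View pics/o7.png

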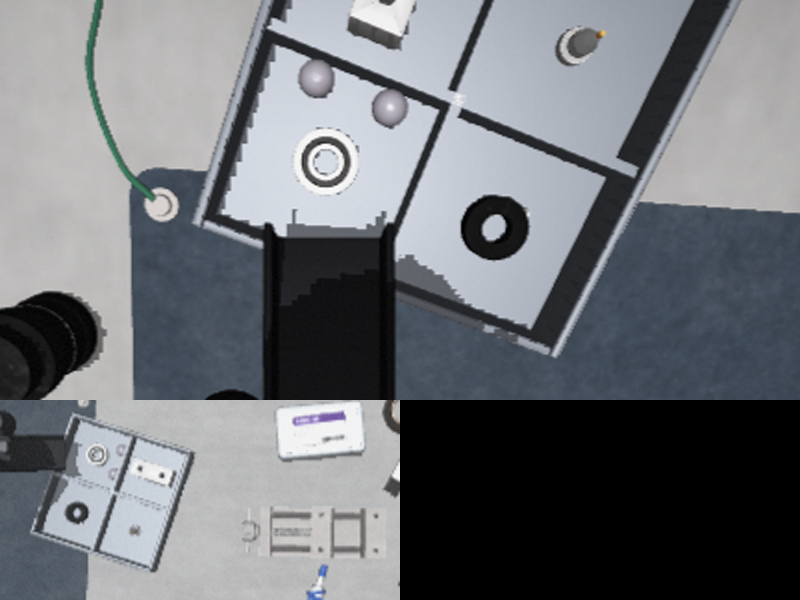

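Both balls are in the bearing cell, at (317,77) and (389,107) in the crop. The chute is empty and tilted about 37°. I'll right the scoop by pressing the underside of its lip on the outer tray wall.

>>> drive_tool:
  targets:
    - [1,-2,0,8,0]
    - [1,-3,0,16,0]
    - [1,-4,0,20,0]
    - [1,-6,0,23,0]
    - [1,-9,0,26,0]
    - [1,-12,0,29,0]
    - [1,-15,0,31,0]
    - [1,-15,0,31,0]

```text
clock: 18.15
position: [557.8, 477.6, 97.7]
ee_rot: [0.732, -0.682, 0.0, -0.0]
contact_force: [-3.9, 0.2, 8.4]
gripper_width: 11.3
grasp_force: 61.0
```

```bash
cat > look.py <<'E'
from h import *
s=arm.read_state();print(s['clock'],s['position'],s['contact_force'],s['wrist_torque'],yaw(s)[1])
w=arm.get_image("wrist");C=cam("wrist",s);import sys
# brightness profile along chute centre column (dark chute -> bright beyond lip)
g=w[:,250:266].mean((1,2));print("profile",[(r,int(g[r])) for r in range(20,180,5)])
for th in range(-5,45,5):print(th,w2px(C,scoop(s,th,(93,0,29)))[1].round(),end="; ")
E
python3 look.py
```

```text
18.15 [557.84468888 477.60009938  97.66216449] [-3.9165004   0.16798189  8.35924182] [-0.50413922  1.18771204 -0.2512441 ] [ 1.29543632e-03  9.23030544e-05 -9.99999157e-01]
profile [(20, 150), (25, 214), (30, 215), (35, 217), (40, 210), (45, 246), (50, 64), (55, 169), (60, 210), (65, 226), (70, 215), (75, 90), (80, 247), (85, 224), (90, 225), (95, 225), (100, 225), (105, 225), (110, 136), (115, 50), (120, 51), (125, 51), (130, 52), (135, 53), (140, 53), (145, 55), (150, 55), (155, 45), (160, 23), (165, 22), (170, 22), (175, 22)]
-5 37.0; 0 48.0; 5 60.0; 10 71.0; 15 83.0; 20 95.0; 25 107.0; 30 119.0; 35 131.0; 40 143.0;
```

>>> drive_tool:
  targets:
    - [1,-3,0,3,0]
    - [1,-6,0,7,0]
    - [1,-10,0,11,0]
    - [1,-13,0,15,0]
    - [1,-16,0,18,0]
    - [1,-19,0,22,0]
    - [1,-22,0,25,0]
    - [1,-22,0,25,0]

```text
clock: 19.0
position: [557.1, 502.2, 74.6]
ee_rot: [0.732, -0.681, -0.0, -0.004]
contact_force: [-3.4, 3.8, 10.5]
gripper_width: 11.7
grasp_force: 61.4
```

```bash
python3 look.py
```

```text
19.0 [557.0745814  502.18328177  74.64289292] [-3.44797578  3.75893103 10.54773591] [ 0.41376691  1.48690315 -0.24778032] [ 0.00491063  0.00531839 -0.9999738 ]
profile [(20, 238), (25, 114), (30, 225), (35, 230), (40, 238), (45, 238), (50, 239), (55, 239), (60, 240), (65, 46), (70, 60), (75, 59), (80, 57), (85, 57), (90, 56), (95, 54), (100, 53), (105, 53), (110, 51), (115, 50), (120, 49), (125, 47), (130, 47), (135, 46), (140, 45), (145, 44), (150, 42), (155, 37), (160, 22), (165, 20), (170, 21), (175, 19)]
-5 37.0; 0 48.0; 5 60.0; 10 71.0; 15 83.0; 20 95.0; 25 107.0; 30 119.0; 35 131.0; 40 143.0;
```

>>> drive_tool:
  targets:
    - [1,-4,0,-10,0]
    - [1,-4,0,-30,0]
    - [1,-4,0,-60,0]
    - [1,-4,0,-90,0]
    - [1,-4,0,-110,0]
    - [1,-4,0,-120,0]
    - [1,-4,0,-120,0]

```text
clock: 19.75
position: [556.6, 503.2, 191.3]
ee_rot: [0.731, -0.682, -0.0, -0.001]
contact_force: [-0.8, 0.6, -1.5]
gripper_width: 11.2
grasp_force: 59.5
```

```bash
python3 -c "
from h import *
s=arm.read_state();p,y=s['position'],yaw(s)[0];print(p,y)
mv(p,y,[490,200,192],-86)
mv([490,200,192],-86,[480,-60,192],-48)
mv([480,-60,192],-48,[637,-125,192],-5.7)"
```

```text
[556.59749853 503.1591888  191.29057863] -86.02747667585612
t [297.8  87.4  -0.7] roll -0.0
t [258.7  28.1  -0. ] roll -38
t [153.4 -73.2  -0. ] roll -42.3
```

>>> drive_tool:
  targets:
    - [1,10,3,0,0]
    - [1,32,9,0,0]
    - [1,64,19,0,0]
    - [1,100,29,0,0]
    - [1,140,41,0,0]
    - [1,180,53,0,0]
    - [1,220,65,0,0]
    - [1,255,75,0,0]
    - [1,280,82,0,0]
    - [1,294,86,0,0]
    - [1,298,87,0,0]

```text
clock: 20.85
position: [489.1, 197.7, 189.3]
ee_rot: [0.731, -0.683, -0.0, 0.001]
contact_force: [-0.8, -0.2, -0.7]
gripper_width: 11.1
grasp_force: 59.5
```

>>> drive_tool:
  targets:
    - [1,9,1,0,-1.5]
    - [1,28,3,0,-4]
    - [1,55,6,0,-8]
    - [1,92,10,0,-13.5]
    - [1,129,14,0,-19]
    - [1,166,18,0,-24]
    - [1,203,22,0,-30]
    - [1,231,25,0,-34]
    - [1,250,27,0,-37]
    - [1,259,28,0,-38]
    - [1,259,28,0,-38]

```text
clock: 21.95
position: [480.4, -61.3, 189.5]
ee_rot: [0.913, -0.408, -0.0, 0.0]
contact_force: [-0.6, 0.4, -1.6]
gripper_width: 11.3
grasp_force: 59.5
```

>>> drive_tool:
  targets:
    - [1,5,-3,0,-1.5]
    - [1,16,-8,0,-4.5]
    - [1,33,-16,0,-9]
    - [1,55,-26,0,-15]
    - [1,77,-37,0,-21]
    - [1,99,-47,0,-27]
    - [1,120,-57,0,-33]
    - [1,137,-65,0,-38]
    - [1,148,-71,0,-41]
    - [1,153,-73,0,-42.3]
    - [1,153,-73,0,-42.3]
    - [1,153,-73,0,-42.3]

```text
clock: 23.15
position: [636.3, -125.0, 189.7]
ee_rot: [0.999, -0.05, -0.001, -0.0]
contact_force: [-0.7, 0.3, -1.9]
gripper_width: 11.6
grasp_force: 59.5
```

```bash
python3 look.py
```

```text
23.15 [ 636.31665749 -125.01911886  189.70476617] [-0.67655553  0.32065204 -1.94175175] [ 0.01528423  0.0438091  -0.00860802] [-1.00681439e-03  2.06632129e-04 -9.99999472e-01]
profile [(20, 167), (25, 167), (30, 169), (35, 170), (40, 170), (45, 169), (50, 170), (55, 172), (60, 173), (65, 129), (70, 36), (75, 35), (80, 35), (85, 35), (90, 34), (95, 34), (100, 32), (105, 32), (110, 31), (115, 31), (120, 31), (125, 29), (130, 29), (135, 28), (140, 27), (145, 27), (150, 26), (155, 25), (160, 25), (165, 24), (170, 23), (175, 11)]
-5 34.0; 0 45.0; 5 57.0; 10 69.0; 15 81.0; 20 93.0; 25 105.0; 30 117.0; 35 129.0; 40 141.0;
```

>>> drive_tool:
  targets:
    - [1,0,0,15,0]
    - [1,0,0,45,0]
    - [1,0,0,80,0]
    - [1,0,0,105,0]
    - [1,0,0,118,0]
    - [1,0,0,123,0]
    - [1,0,0,127,0]
    - [1,0,0,131,0]
    - [1,0,0,134,0]
    - [1,0,0,136,0]
    - [1,0,0,136,0]

```text
clock: 24.3
position: [637.6, -125.9, 61.2]
ee_rot: [0.999, -0.049, 0.002, 0.001]
contact_force: [-11.2, 3.8, 22.5]
gripper_width: 11.4
grasp_force: 63.0
```

```bash
python3 look.py
```

```text
24.3 [ 637.56428725 -125.94096213   61.24162881] [-11.24447032   3.78407656  22.53420518] [0.97738088 2.71231585 0.05049529] [ 0.00415034 -0.00142588 -0.99999037]
profile [(20, 154), (25, 154), (30, 155), (35, 157), (40, 157), (45, 158), (50, 154), (55, 155), (60, 157), (65, 60), (70, 31), (75, 31), (80, 30), (85, 30), (90, 30), (95, 29), (100, 28), (105, 28), (110, 28), (115, 27), (120, 27), (125, 26), (130, 25), (135, 25), (140, 24), (145, 23), (150, 22), (155, 23), (160, 22), (165, 21), (170, 20), (175, 12)]
-5 34.0; 0 45.0; 5 57.0; 10 69.0; 15 81.0; 20 93.0; 25 105.0; 30 117.0; 35 129.0; 40 141.0;
```

>>> drive_tool:
  targets:
    - [1,-2,0,0,0]
    - [1,-4,0,0,0]
    - [1,-7,0,0,0]
    - [1,-10,0,0,0]
    - [1,-13,0,0,0]
    - [1,-16,0,0,0]
    - [1,-16,0,0,0]
    - [1,-16,0,0,0]

```text
clock: 25.15
position: [627.7, -124.4, 59.9]
ee_rot: [0.999, -0.049, 0.009, 0.0]
contact_force: [2.8, -0.2, 7.0]
gripper_width: 11.7
grasp_force: 60.7
```

```bash
python3 look.py
```

```text
25.15 [ 627.74449966 -124.4005495    59.93047142] [ 2.76192692 -0.19376911  7.0121307 ] [-0.13911666 -1.50029551 -0.02066521] [ 0.01796652 -0.00136616 -0.99983766]
profile [(20, 155), (25, 156), (30, 154), (35, 152), (40, 155), (45, 155), (50, 153), (55, 152), (60, 153), (65, 21), (70, 29), (75, 28), (80, 28), (85, 28), (90, 27), (95, 27), (100, 26), (105, 26), (110, 26), (115, 25), (120, 24), (125, 24), (130, 23), (135, 23), (140, 22), (145, 23), (150, 22), (155, 21), (160, 21), (165, 20), (170, 19), (175, 20)]
-5 33.0; 0 45.0; 5 57.0; 10 69.0; 15 81.0; 20 93.0; 25 105.0; 30 117.0; 35 129.0; 40 141.0;
```

>>> drive_tool:
  targets:
    - [1,0,0,2,0]
    - [1,-1,0,4,0]
    - [1,-3,0,6,0]
    - [1,-6,0,8,0]
    - [1,-9,0,8,0]
    - [1,-12,0,8,0]
    - [1,-12,0,8,0]

```text
clock: 25.9
position: [620.8, -123.6, 56.0]
ee_rot: [0.999, -0.048, 0.015, 0.001]
contact_force: [6.3, -0.9, 16.9]
gripper_width: 11.3
grasp_force: 61.3
```

```bash
python3 look.py
```

```text
25.9 [ 620.79982791 -123.59121187   55.99746704] [ 6.28989373 -0.87083768 16.85973933] [-0.33095883 -2.1407187   0.01543552] [ 0.02952175 -0.00306843 -0.99955943]
profile [(20, 152), (25, 154), (30, 156), (35, 154), (40, 153), (45, 152), (50, 154), (55, 33), (60, 20), (65, 21), (70, 21), (75, 21), (80, 21), (85, 21), (90, 21), (95, 20), (100, 20), (105, 20), (110, 19), (115, 20), (120, 20), (125, 20), (130, 19), (135, 18), (140, 18), (145, 18), (150, 18), (155, 18), (160, 18), (165, 17), (170, 18), (175, 17)]
-5 33.0; 0 45.0; 5 57.0; 10 69.0; 15 81.0; 20 93.0; 25 105.0; 30 117.0; 35 129.0; 40 141.0;
```

>>> drive_tool:
  targets:
    - [1,2,0,-2,0]
    - [1,4,0,-4,0]
    - [1,5,0,-6,0]
    - [1,5,0,-7,0]
    - [1,5,0,-7,0]

```text
clock: 26.45
position: [617.3, -123.4, 55.8]
ee_rot: [0.999, -0.049, 0.004, 0.0]
contact_force: [3.6, 0.6, 8.2]
gripper_width: 11.2
grasp_force: 60.0
```

```bash
python3 look.py; python3 -c "
from h import *
b=arm.get_image('scene');cv2.imwrite('pics/s8.png',b)"
```

```text
26.45 [ 617.28411903 -123.44331357   55.76778054] [3.59311037 0.623388   8.18617863] [ 1.19816302e-01 -1.58909930e+00 -9.27304150e-05] [ 8.65187349e-03 -7.13701614e-04 -9.99962317e-01]
profile [(20, 156), (25, 155), (30, 155), (35, 154), (40, 155), (45, 156), (50, 157), (55, 18), (60, 23), (65, 23), (70, 22), (75, 22), (80, 22), (85, 21), (90, 21), (95, 21), (100, 21), (105, 21), (110, 21), (115, 20), (120, 20), (125, 20), (130, 20), (135, 19), (140, 19), (145, 19), (150, 18), (155, 18), (160, 18), (165, 18), (170, 18), (175, 17)]
-5 34.0; 0 45.0; 5 57.0; 10 69.0; 15 81.0; 20 93.0; 25 105.0; 30 117.0; 35 129.0; 40 141.0;
```

>>> drive_tool:
  targets:
    - [1,1,0,-2,0]
    - [1,2,0,-4,0]
    - [1,2,0,-4,0]
    - [0.6,2,0,-4,0]
    - [0.4,2,0,-4,0]
    - [0,2,0,-4,0]
    - [-0.5,2,0,-4,0]
    - [-1,2,0,-4,0]
    - [-1,2,0,-4,0]
    - [-1,2,0,-4,0]
    - [-1,2,0,-4,0]

```text
clock: 27.65
position: [615.8, -123.6, 57.1]
ee_rot: [0.999, -0.05, 0.0, -0.0]
contact_force: [-0.7, -0.2, -0.0]
gripper_width: 85.6
grasp_force: 0.0
```

>>> drive_tool:
  targets:
    - [-1,0,0,-10,0]
    - [-1,0,0,-30,0]
    - [-1,0,0,-60,0]
    - [-1,0,0,-95,0]
    - [-1,0,0,-125,0]
    - [-1,0,0,-145,0]
    - [-1,0,0,-145,0]
    - [-1,0,0,-145,0]

```text
clock: 28.45
position: [615.6, -123.5, 202.6]
ee_rot: [0.999, -0.05, 0.0, -0.0]
contact_force: [-0.5, -0.5, -0.2]
gripper_width: 85.4
grasp_force: 0.0
```

```bash
python3 - <<'E'
from h import *
s=arm.read_state();C=cam("wrist",s);print(s['clock'],s['position'],s['contact_force'],s['gripper_width'])
w=arm.get_image("wrist");cv2.imwrite("pics/w9.png",w)
g=w[:,:,:].mean(2)
# dark scoop blob
m=((g<50)&(np.arange(384)[:,None]<215)).astype(np.uint8)
n,_,st,c=cv2.connectedComponentsWithStats(m);print([(list(map(int,a)),b.round()) for a,b in zip(st[1:],c[1:]) if a[4]>300])
h=g[:,258:266].mean(1);print([(r,int(h[r])) for r in range(20,240,6)])
print("pred upright: lip",w2px(C,[s['position'][0]+93,s['position'][1]-9,29]),"griptop",w2px(C,[s['position'][0],s['position'][1],96]),"tail",w2px(C,[s['position'][0]-18,s['position'][1]+2,0]))
# balls in tray via top view
t=arm.get_image("top");b=arm.get_image("scene");cv2.imwrite("pics/t9.png",t);cv2.imwrite("pics/s9.png",b)
T=cam("top");t7=cv2.imread("pics/t7.png")
print("tray diff",np.abs(t[180:262,112:198].astype(int)-t7[180:262,112:198]).mean())
# scoop compare to start via template matching
for n,im,box in(("top",t,(125,200,335,385)),("scene",b,(100,160,225,275))):
    a=cv2.imread(f"pics/{n}.png");y0,y1,x0,x1=box
    tp=a[y0+8:y1-10,x0+10:x1-8]; S=im[y0-20:y1+40,x0-40:x1+40]
    r=cv2.matchTemplate(S,tp,cv2.TM_CCOEFF_NORMED);_,v,_,l=cv2.minMaxLoc(r);print(n,v,l[0]-40-10,l[1]-20-8)
E
```

```text
28.45 [ 615.6166389  -123.51852895  202.6333616 ] [-0.47236114 -0.47927056 -0.18618865] 85.35593835305782
[([0, 0, 91, 146, 10096], array([37., 72.])), ([234, 74, 47, 132, 4561], array([257., 126.])), ([96, 141, 61, 58, 1609], array([128., 168.])), ([291, 206, 99, 9, 521], array([349., 211.]))]
[(20, 144), (26, 143), (32, 145), (38, 146), (44, 141), (50, 144), (56, 142), (62, 143), (68, 145), (74, 57), (80, 18), (86, 17), (92, 17), (98, 18), (104, 17), (110, 18), (116, 16), (122, 16), (128, 16), (134, 16), (140, 15), (146, 11), (152, 4), (158, 3), (164, 41), (170, 45), (176, 46), (182, 101), (188, 107), (194, 103), (200, 105), (206, 101), (212, 84), (218, 35), (224, 36), (230, 36), (236, 37)]
pred upright: lip [254.90258203  67.10213733] griptop [255.13881186 189.62242072] tail [255.5416925  180.90157784]
tray diff 8.672527888069578
top 0.5215929746627808 0 18
scene 0.9595870971679688 9 4
```

```bash
python3 - <<'E'
from h import *
g=cv2.imread("pics/w1.png").mean(2)
h=g[:,258:266].mean(1);print([(r,int(h[r])) for r in range(40,215,4)])
g=cv2.imread("pics/w9.png").mean(2)
h=g[:,253:261].mean(1);print([(r,int(h[r])) for r in range(60,235,4)])
T=cam("top");C=None
t=cv2.imread("pics/t9.png");a=cv2.imread("pics/top.png")
d=np.abs(t.astype(int)-a).max(2)[178:264,112:200]>30
n,_,st,c=cv2.connectedComponentsWithStats(d.astype(np.uint8))
print([(int(x[4]),px2w(T,112+y[0],178+y[1],11).round()) for x,y in zip(st[1:],c[1:]) if x[4]>6])
E
```

```text
[(40, 141), (44, 142), (48, 143), (52, 22), (56, 19), (60, 19), (64, 19), (68, 19), (72, 18), (76, 18), (80, 18), (84, 17), (88, 18), (92, 16), (96, 17), (100, 16), (104, 16), (108, 16), (112, 16), (116, 16), (120, 14), (124, 27), (128, 63), (132, 45), (136, 5), (140, 6), (144, 51), (148, 54), (152, 55), (156, 128), (160, 128), (164, 130), (168, 127), (172, 122), (176, 123), (180, 120), (184, 115), (188, 113), (192, 75), (196, 75), (200, 77), (204, 77), (208, 73), (212, 73)]
[(60, 142), (64, 144), (68, 144), (72, 145), (76, 18), (80, 18), (84, 17), (88, 16), (92, 18), (96, 18), (100, 17), (104, 17), (108, 17), (112, 16), (116, 16), (120, 16), (124, 15), (128, 16), (132, 15), (136, 15), (140, 15), (144, 14), (148, 6), (152, 5), (156, 4), (160, 4), (164, 51), (168, 51), (172, 52), (176, 53), (180, 93), (184, 130), (188, 131), (192, 128), (196, 123), (200, 124), (204, 122), (208, 117), (212, 89), (216, 80), (220, 35), (224, 36), (228, 36), (232, 36)]
[(20, array([572., 360.,  11.])), (17, array([543., 369.,  11.]))]
```

```bash
python3 -c "
from bench import arm
print(arm.job_done())"
```

```text
the job is handed in; nothing more can be done
None
```

Job handed in at about 28.6 s: both balls are in the bearing compartment, and the empty scoop stands upright and released on the worktop, about 25 mm nearer the robot than where it started.

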